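# Shut the cold box and take its lid temperature

### The arm

A 6-joint arm with a two-finger parallel gripper is mounted at the origin on the work surface. World frame = base frame: x ahead of the robot, y to its left, z up, the work surface at z = 0. Lengths are in m, angles in rad, forces in N, time in s.
With the tool pointing down it reaches from about 0.35 to 0.975 m from the base axis. Payload 4.9 kg.
Tool frame: the origin (TCP) lies between the finger pads; the fingertips stand 19 mm ahead of it and the grasp point (between the pads) is the TCP; z points along the fingers, y is the direction in which the jaws open and shut (so a half turn about z gives the same grasp; the last joint's range is limited). The gripper opens to 85 mm and grips with 20 to 120 N. Pads are 22 mm wide; open, the fingers measure 114 mm over their backs; the gripper's body (76 mm by 85 mm) begins 54 mm behind the grasp point. The pads swing forward as they close: fully open they stand 13 mm farther back than shut.
Start: joints at [1.215, 0.053, 1.613, -0, 1.476, -0.119], TCP at [0.147, 0.608, 0.25] pointing down, gripper open.
Joint ranges: [-3.01, 3.01], [-1.01, 2.22], [0.06, 2.58], [-1.02, 4.17], [0.09, 2.62], [-3.14, 3.14]. Speed limits (rad/s): [2.57, 2.57, 3.14, 3.14, 3.14, 3.14].

### API

Orientations are given as a unit quaternion [w, x, y, z].
In Python, from plant import state, grab_frame, calibration, job_done gives the robot as it stands. The module is installed in compiled form; this text tells all that it offers.
- The arm moves only by the tool servo_tool, never from a script. Its argument "deltas" is a list that holds one entry, the list of rows, each a list of 5 numbers: the finger opening in mm, from 0 to 85.4, then the shift along the world's x, y, z in mm, then the turn about the world's z in units of 6 degrees (1.0 is 6 degrees). A call has 1 to 5 rows; each row is the pose to reach, as a shift and turn from the pose commanded when the call began; what a row does not reach only later rows make up. A row lasts 1/8 s, in which the tool goes at most 62.5 mm and 10.7 degrees, less where a joint would pass 70% of its speed; a pose out of reach is approached as far as the arm can. A call with a gripper value outside its range is refused whole. The fingers move at their own pace and stop on an object; the grip force is fixed at half the most. Time passes only in rows, so rows that repeat a pose let the fingers close. It gives the time, the measured TCP pose, the force and the opening at its end, in the units of the state.
- state(): the state, without advancing time (a new reading comes with each control period).
- grab_frame(name): name is "scene" or "top"; returns the picture (420x560x3 uint8, red, green, blue); there is no depth.
- calibration(name): a dict with "intrinsics" (3x3 intrinsics, pixels), "world_from_camera" (4x4, takes a point from camera to world coordinates). Camera axes: x right, y down, z forward; pixel columns grow to the right and rows downward; lengths in m; the calibration is good to about 2 mm. A picture is of the moment at which its call begins. calibration takes no time and is no camera call.
- job_done(): hands the job in, once; it reports no verdict.
The state is a dict: "time": time; "joint_pos": joint angles; "joint_vel": joint speeds; "joint_efforts": joint torques, N m; "tool_pos": TCP position; "tool_rot": TCP orientation; "contact_force": force on the tool from outside, world axes, zero at the start; "ft_torque": the same for the moment, N m; "gripper_width": opening from 0.0 (shut) to 1.0 (fully open).
Only numpy, scipy, OpenCV 4.12 (cv2) and the standard library are available. Lean on these libraries where they do the work, as an engineer would, in place of code of your own. Each camera call takes 0.05 s, during which the arm holds its last target.

### The job

The blue cold box is loaded: shut its white sloping lid fully, then take the yellow surface thermometer out of its black holder and hold its spring tip on the red spot of the shut lid, the thermometer standing square to the sloping lid, pressed lightly so that the tip is part of the way in but not to its stop. Finish while still holding it there in the gripper, steady; never press the thermometer hard on the lid, and leave the jar, cup and squeeze bottle where they stand.

Things in the scene. Friction and masses are not known exactly. Their poses are not given: they have to be found in the camera images.
- lid (a joint): Hinge of the cold box's lid, rad: 0 is fully shut, grows as the lid opens (starts 0.7 to 1.25, limit 1.4). A stiff hinge: the lid stays at any angle; pushing its outer face near the free edge with 2 to 4 N swings it. It has no latch and does not spring back.
- lid_hinge (a point): Middle of the lid's hinge line, on the lid's underside at the top of the box's far wall, 138 mm above the table. Axes turn with the lid: y along the hinge line, x from free edge to hinge, z out of its outer (upper) face. Shut, the lid slopes 0.30 rad (17 degrees), its free edge low and nearest the robot; z then leans 0.30 rad to that side.
- lid_edge (a point): Point on the outer face of the lid, middle of its width, 25 mm inside the free edge and 189 mm from the hinge line. The white lid is a plain flat slab about 219 mm (hinge to free edge) by 230 mm wide, 12 mm thick. Same axes as lid_hinge.
- spot (a point): Centre of the red spot, a flat disc 24 mm across on the outer face of the white lid: in lid axes, 105 mm from the hinge line towards the free edge and 35 mm to +y of the middle. z points square out of the lid's outer face.
- probe_grip (a point): Centre of the yellow handle of the surface thermometer (loose, about 165 g): a block 40 mm (x) by 28 mm (y, the way to pinch) by 65 mm (z, its long axis, up as it stands). Below the handle a steel neck 16 mm across, 30 mm long, then the sprung copper tip 16 mm across; at rest its face is 78.5 mm below this point.
- probe_tip (a point): Centre of the copper tip's flat end face; moves with the tip. z is the thermometer's long axis, from tip to handle.
- tip (a joint): How far the sprung tip is pushed in, m: 0 fully out, 0.012 at its stop. The spring starts to give at about 0.5 N and needs 0.3 N more per mm (about 2 N at 5 mm, 4.1 N at the stop).
- probe: The whole thermometer; origin at the centre of the handle's underside, z along the handle upwards, y the 28 mm pinch direction.
- jar_mid (a point): Bystander: amber jar with red cap, 64 mm across, 100 mm high; its centre. Loose; not to be moved.
- cup_mid (a point): Bystander: clear measuring cup, 72 mm across at the rim, 85 mm high; its centre. Loose; not to be moved.
- squeeze_mid (a point): Bystander: white squeeze bottle with yellow cap, 56 mm across, 150 mm high, behind the box; its centre. Loose; not to be moved.
- bin: Blue cold box fixed to the table, open on top under its lid, 200 mm front to back (x), 220 mm wide (y), walls 75 mm high in front and 137 mm at the back. Origin: centre of its underside; -x is its front, z up. The hinge line is 100 mm to +x.
- holder: Black block 80 x 80 x 60 mm high, fixed to the table; origin: centre of its underside. The thermometer stands upright in the 22 mm hole in its top, the handle's underside resting on the top; raise it 50 mm or more straight up to clear the block.
There are look-alikes about, which are no part of the job. Of the things shaped like the probe, the yellow one is meant.

How it is judged:
On the way, in this order (a step that is already met when the one before it is completed fails the run):
1. the lid is fully shut, the thermometer still in its holder (value of joint lid below 0.04 rad and distance of probe_grip from where it was at the start of the episode below 0.02 m), for 0.2 s.
2. the thermometer is lifted out of its holder with the lid shut (value of joint lid below 0.04 rad and height (world z) of probe_tip above 0.06 m), for 0.1 s.
At the end, for the whole second after the job is handed in: Lid shut (within 0.04 rad); the gripper holds the thermometer, its tip's centre on the red spot (within 12 mm), its long axis square to the lid within 0.15 rad (8.6 degrees), the tip pushed in between 1.5 and 10.8 mm of its 12 mm, pressing on the lid with 0.5 to 6 N, at rest (value of joint lid below 0.04 rad and distance between probe_tip and spot below 0.012 m and angle between the z axis of probe_tip and the z axis of spot, either way round below 0.15 rad and value of joint tip between 0.0015 and 0.0108 m and contact force between probe and lid between 0.5 and 6 N and contact force between the fingers and probe above 2 N and linear speed of probe below 0.03 m/s); the arm keeps its last pose, push and grip.
It fails at once if the thermometer is pressed hard on the lid (over 15 N) (contact force between probe and lid above 15 N).
It fails at once if the jar is moved (distance of jar_mid from where it was at the start of the episode above 0.025 m).
It fails at once if the cup is moved (distance of cup_mid from where it was at the start of the episode above 0.025 m).
It fails at once if the squeeze bottle is moved (distance of squeeze_mid from where it was at the start of the episode above 0.025 m).
It also fails if it takes over 51 s, if anything falls off the work surface, if the arm or the gripper's body presses on something with over 40 N, if the wrist force passes 120 N, or if a joint passes its speed limit or range.

## Working session

There is one attempt and no reset: what is moved stays moved. The work goes in short steps, Python scripts to look and compute and a tool call to move; the robot and the scene stay as the last step left them, time stands still between calls to the robot, and variables do not carry over. Pictures are saved under pics/ and viewed, and the job is handed in when it is done.

Besides the shell and the picture viewer there is one more tool, called after "Call:" as name(argument=value, ...), one argument or row to a line, values as JSON. servo_tool: Moves the arm, as the interface text tells. Its arguments: {"type":"object","properties":{"deltas":{"type":"array","items":{"type":"array","items":{"type":"array","items":{"type":"number"}}}}},"required":["deltas"]}

```bash
mkdir -p pics
python3 - <<'E'
from plant import *
import cv2
s=state();print({k:(s[k]) for k in s})
for n in("scene","top"):
    f=grab_frame(n);cv2.imwrite(f"pics/{n}0.png",f[:,:,::-1]);c=calibration(n);print(n,c)
E
```

```text
{'time': 0.0, 'joint_pos': array([ 1.21503279e+00,  5.33717404e-02,  1.61432075e+00,  1.92497680e-05,
        1.47601419e+00, -1.19025020e-01]), 'joint_vel': array([-0.00062796, -0.00040596,  0.0016522 ,  0.00082472, -0.00196002,
        0.00157031]), 'joint_efforts': array([ 9.65297513e-04, -3.93696713e+01, -3.70170307e+01,  7.19144373e-05,
        6.72749185e-03,  9.33512808e-06]), 'tool_pos': array([0.14638344, 0.60700047, 0.24903779]), 'tool_rot': array([-2.57890190e-04,  1.18093884e-01,  9.93001872e-01, -1.02511331e-03]), 'contact_force': array([-0.18410698, -0.46001411, -0.74953357]), 'ft_torque': array([-0.04557714,  0.00903358,  0.00494977]), 'gripper_width': 0.998762414552016}
scene {'intrinsics': array([[388.6689662 ,   0.        , 278.74969068],
       [  0.        , 388.6689662 , 207.10373533],
       [  0.        ,   0.        ,   1.        ]]), 'world_from_camera': array([[-0.23282201,  0.60511964, -0.7613305 ,  1.24054808],
       [ 0.97228676,  0.1277109 , -0.19582742,  0.16312281],
       [-0.02126881, -0.7858245 , -0.61808373,  0.62039097],
       [ 0.        ,  0.        ,  0.        ,  1.        ]])}
top {'intrinsics': array([[487.47618633,   0.        , 286.68294725],
       [  0.        , 487.47618633, 202.99682565],
       [  0.        ,   0.        ,   1.        ]]), 'world_from_camera': array([[ 0.024641  , -0.98438908,  0.17427267,  0.42697767],
       [-0.99915407, -0.0299917 , -0.02813606,  0.01676717],
       [ 0.03292356, -0.17343195, -0.98429538,  0.98607131],
       [ 0.        ,  0.        ,  0.        ,  1.        ]])}
```

View pics/scene0.png

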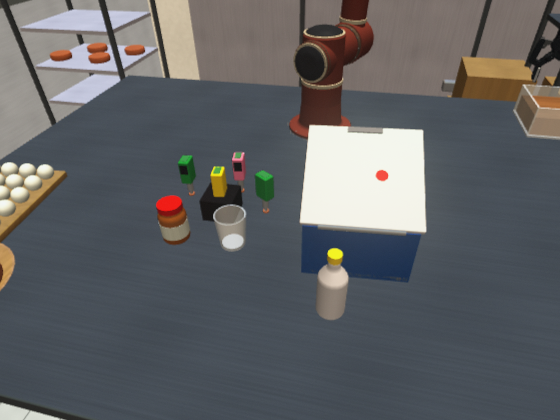

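View pics/top0.png

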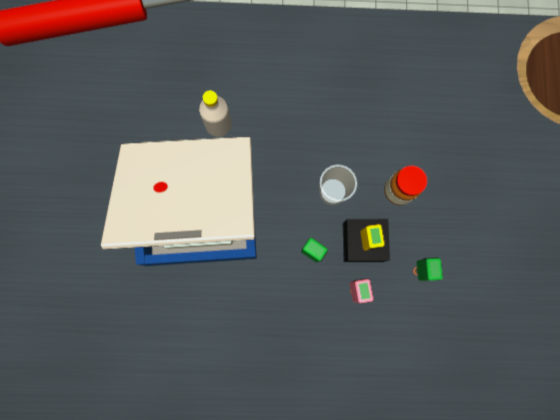

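Run:
```python
import cv2,numpy as np
s=cv2.imread('pics/scene0.png');t=cv2.imread('pics/top0.png')
a=cv2.resize(s[140:240,150:290],None,fx=4,fy=4,interpolation=cv2.INTER_CUBIC)
b=cv2.resize(t[160:310,290:450],None,fx=4,fy=4,interpolation=cv2.INTER_CUBIC)
cv2.imwrite('pics/cropS.png',a);cv2.imwrite('pics/cropT.png',b)
cv2.imwrite('pics/cropL.png',cv2.resize(t[120:280,90:270],None,fx=4,fy=3.7,interpolation=cv2.INTER_CUBIC))
```

```text
(no output)
```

View pics/cropS.png

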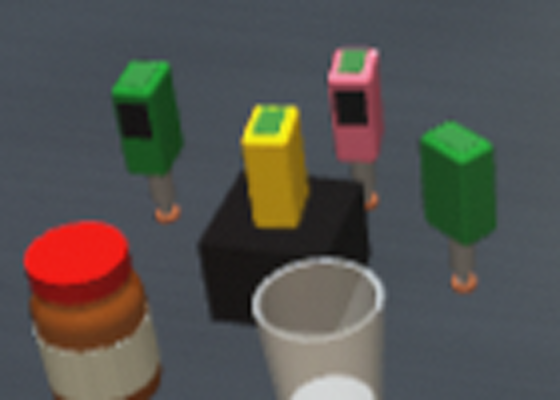

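View pics/cropT.png

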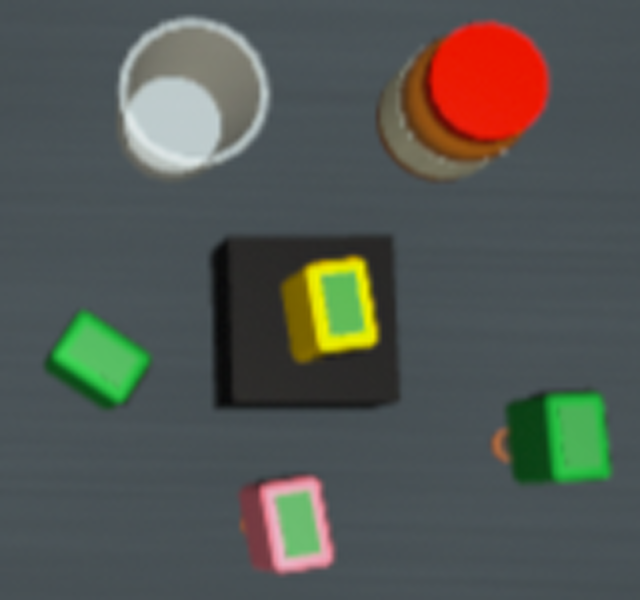

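View pics/cropL.png

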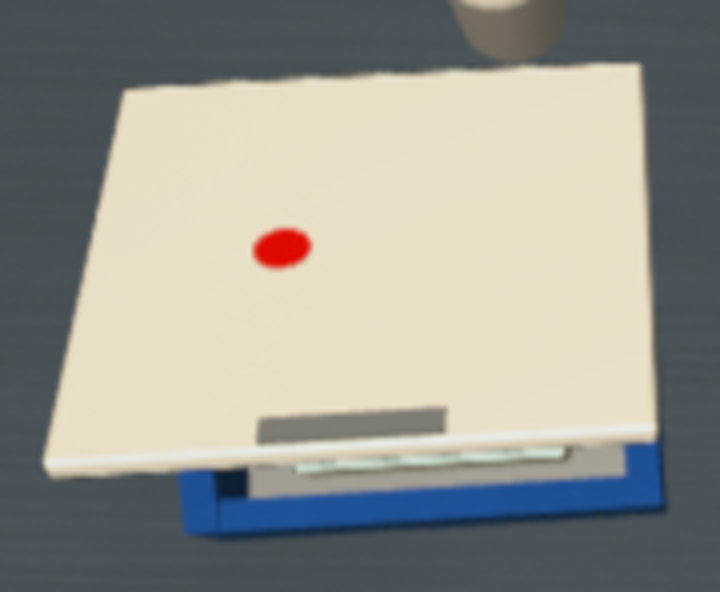

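The yellow thermometer is at top (375,236) and scene (218,182), the only yellow one and the only one standing in the black holder. The two green ones, top (315,250) and (433,269), and the pink one, top (363,291), are look-alikes. The grey strip on the lid is at its free edge, nearest the robot.

```bash
cat > h.py <<'E'
import numpy as np,cv2
from plant import calibration
C={n:calibration(n) for n in('scene','top')}
def ray(n,p):
    K=C[n]['intrinsics'];T=C[n]['world_from_camera']
    d=T[:3,:3]@np.linalg.solve(K,[p[0],p[1],1.]);return T[:3,3],d/np.linalg.norm(d)
def plane(n,p,z):
    o,d=ray(n,p);return o+d*(z-o[2])/d[2]
def tri(ps,pt):
    o1,d1=ray('scene',ps);o2,d2=ray('top',pt)
    s=np.linalg.lstsq(np.c_[d1,-d2],o2-o1,rcond=None)[0]
    a=o1+d1*s[0];b=o2+d2*s[1];return (a+b)/2,np.linalg.norm(a-b)*1e3
def proj(n,P):
    T=np.linalg.inv(C[n]['world_from_camera']);q=C[n]['intrinsics']@(T[:3,:3]@P+T[:3,3]);return q[:2]/q[2]
def hsv(f):return cv2.cvtColor(f,cv2.COLOR_BGR2HSV)
def big(m,k=1):
    cs,_=cv2.findContours(m,cv2.RETR_EXTERNAL,cv2.CHAIN_APPROX_NONE)
    return sorted(cs,key=cv2.contourArea)[-k:][::-1]
def cen(c):
    m=cv2.moments(c);return np.array([m['m10']/m['m00'],m['m01']/m['m00']])
E
python3 - <<'E'
from h import *
np.set_printoptions(precision=4,suppress=True)
I={'scene':cv2.imread('pics/scene0.png'),'top':cv2.imread('pics/top0.png')}
for n in I:
    h=hsv(I[n])
    lid=cv2.inRange(h,(8,10,190),(35,60,255)); 
    c=big(lid)[0]; hull=cv2.convexHull(c)
    print(n,'lid',cv2.contourArea(c),cv2.approxPolyDP(hull,8,True)[:,0].tolist())
    red=cv2.inRange(h,(0,200,120),(5,255,255))|cv2.inRange(h,(175,200,120),(180,255,255))
    print(' red',[(cen(c).round(1),cv2.contourArea(c)) for c in big(red,3)])
    y=cv2.inRange(h,(24,150,80),(33,255,255))
    print(' yel',[(cen(c).round(1),cv2.contourArea(c),cv2.boundingRect(c)) for c in big(y,3)])
    g=cv2.inRange(h,(45,80,80),(75,255,255))
    print(' grn',[(cen(c).round(1),cv2.contourArea(c),cv2.minAreaRect(c)) for c in big(g,4)])
E
```

```text
scene lid 3894.5 [[309, 126], [424, 183], [425, 231], [300, 222]]
 red [(array([168.6, 204.9]), 333.5)]
 yel [(array([334.8, 253.5]), 125.0, (327, 248, 16, 12)), (array([217.6, 172.9]), 40.5, (211, 167, 14, 10))]
 grn [(array([265.7, 180.1]), 203.0, ((267.236572265625, 183.35589599609375), (29.47314453125, 15.670191764831543), 66.25050354003906)), (array([184.7, 159.4]), 94.5, ((185.0, 159.5), (9.0, 14.0), 90.0)), (array([185.4, 179. ]), 46.5, ((185.0, 179.0), (8.0, 8.0), 90.0)), (array([217.1, 169.6]), 23.5, ((217.0, 169.0), (6.0, 6.0), 90.0))]
top lid 14238.0 [[249, 138], [252, 238], [102, 247], [121, 145]]
 red [(array([63.8, 16.4]), 3801.5), (array([411.5, 180.1]), 630.0), (array([160. , 186.7]), 77.0)]
 yel [(array([372.3, 236.6]), 470.5, (360, 224, 25, 26)), (array([209.7,  97.7]), 166.5, (202, 90, 16, 16))]
 grn [(array([314.8, 249. ]), 345.5, ((314.7307434082031, 249.15383911132812), (23.02005958557129, 16.641006469726562), 33.6900634765625)), (array([434. , 268.9]), 326.5, ((433.9918518066406, 268.9098815917969), (22.996078491210938, 15.934290885925293), 84.80557250976562)), (array([375.4, 235.4]), 92.5, ((375.4053955078125, 235.43243408203125), (14.138313293457031, 7.891151428222656), 80.53767395019531)), (array([364.2, 290.7]), 92.5, ((364.2115478515625, 290.5577087402344), (14.512594223022461, 7.648529052734375), 78.69007110595703))]
```

Run:
```python
from h import *
np.set_printoptions(precision=4,suppress=True)
I={'scene':cv2.imread('pics/scene0.png'),'top':cv2.imread('pics/top0.png')}
s=I['scene'];h=hsv(s)
print(h[150,360],h[200,350],h[175,382],s[175,382],h[128,330])
lid=(h[:,:,2]>190).astype(np.uint8)*255; lid[:, :290]=0;lid[:,440:]=0;lid[:110]=0;lid[245:]=0
c=big(lid)[0];print(cv2.contourArea(c),cv2.approxPolyDP(cv2.convexHull(c),6,True)[:,0].tolist())
r=cv2.inRange(h,(0,150,100),(8,255,255))|cv2.inRange(h,(172,150,100),(180,255,255));r[:,:360]=0;r[:150]=0;r[200:]=0;r[:,400:]=0
cr=cen(big(r)[0]);print('spot',cr)
P,e=tri(cr,(160,186.7));print('spot3d',P,e)
# green top centre of probe: z=0.125
for n,p in(('scene',(217.3,169.8)),('top',(375.4,235.4))):print('probe top',plane(n,p,.125))
print(tri((217.3,169.8),(375.4,235.4)))
# top face yellow+green rectangle
t=I['top'];ht=hsv(t)
m=cv2.inRange(ht,(24,150,190),(75,255,255));m[:,:350]=0;m[:,395:]=0;m[:215]=0;m[255:]=0
c=big(m)[0];q=cv2.boxPoints(cv2.minAreaRect(c));print('rect',q.tolist());W=np.array([plane('top',p,.125) for p in q]);print(W,W.mean(0),[np.linalg.norm(W[i]-W[i-1]) for i in range(4)])
for i in range(2):
    d=W[i+1]-W[i];print('dir',np.degrees(np.arctan2(d[1],d[0])),np.linalg.norm(d))
```

```text
[ 37   9 246] [ 30   9 244] [  2 188 245] [ 64  77 245] [ 37   9 245]
11638.0 [[309, 126], [422, 130], [425, 231], [300, 222]]
spot [381.7027 174.9077]
spot3d [0.5865 0.2015 0.2019] 0.057590349679153496
probe top [ 0.5217 -0.1692  0.125 ]
probe top [ 0.5256 -0.1676  0.125 ]
(array([ 0.5253, -0.1673,  0.1275]), np.float64(0.432191954542015))
rect [[365.89190673828125, 226.35134887695312], [380.16217041015625, 223.97296142578125], [383.648681640625, 244.89187622070312], [369.37841796875, 247.270263671875]]
[[ 0.5413 -0.1506  0.125 ]
 [ 0.5464 -0.1764  0.125 ]
 [ 0.509  -0.1823  0.125 ]
 [ 0.5041 -0.1567  0.125 ]] [ 0.5252 -0.1665  0.125 ] [np.float64(0.037747108855384064), np.float64(0.026225325423577583), np.float64(0.03782236401414053), np.float64(0.026032861749201573)]
dir -78.92663811263064 0.026225325423577583
dir -171.00554368681628 0.03782236401414053
```

Run:
```python
from h import *
np.set_printoptions(precision=4,suppress=True)
prs={'f-':((309,127),(253.5,235.4)),'f+':((422,131),(101.5,244.3)),'h-':((300.5,221),(249.5,136.8)),'h+':((425,230),(121,142.8))}
P={}
for k,(a,b) in prs.items():
    P[k],e=tri(a,b);print(k,P[k],e)
x=((P['h-']+P['h+'])-(P['f-']+P['f+']))/2;print('len',np.linalg.norm(x),np.linalg.norm(P['f+']-P['f-']),np.linalg.norm(P['h+']-P['h-']))
y=(P['h+']-P['h-']+P['f+']-P['f-'])/2
yaw=np.degrees(np.arctan2(-y[0],y[1]));print('yaw hinge',yaw)
el=np.arctan2(-x[2],np.hypot(x[0],x[1]));print('elev',el,'lid',el+.3)
print('spot frac', (np.array([.5865,.2015,.2019])-(P['h-']+P['h+'])/2))
# bottle, jar, cup
print('bottle cap',tri((334.8,253.5),(209.7,97.7)))
```

```text
f- [0.5062 0.0445 0.2486] 0.5993650284362847
f+ [0.4862 0.2704 0.2515] 0.43511280708436245
h- [0.6928 0.0628 0.1492] 1.4566069107631354
h+ [0.6733 0.2869 0.1514] 0.13776897284887196
len 0.21254169922831526 0.22679459033866484 0.2249592423073038
yaw hinge 5.017587154547382
elev 0.4887393091491932 lid 0.7887393091491932
spot frac [-0.0965  0.0267  0.0516]
bottle cap (array([0.7638, 0.1365, 0.1488]), np.float64(0.0014630192235479773))
```

Lid angle from shut is about 0.79 rad, box yaw about 5°, and the hinge is at about (0.675, 0.174). The measured lid sizes are within 3% of the given ones. Next I move to just above the lid's free edge with the fingers shut.

Call:
servo_tool(
  deltas=[
    [[0,0,0,50,0],[0,40,-40,80,0],[0,75,-90,80,1],[0,110,-135,80,2],[0,150,-180,80,3]],
  ],
)

```text
time: 0.72
tool_pos: [0.2971, 0.4259, 0.3299]
tool_rot: [-0.0, -0.041, 0.999, -0.0]
contact_force: [0.1, 0.5, -0.2]
gripper_width: -0.002
```

Call:
servo_tool(
  deltas=[
    [[0,40,-45,0,0],[0,80,-95,0,0],[0,120,-145,0,0],[0,160,-195,0,0],[0,190,-230,0,0]],
  ],
)

```text
time: 1.35
tool_pos: [0.4875, 0.1954, 0.3298]
tool_rot: [-0.0, -0.038, 0.999, -0.0]
contact_force: [0.8, 0.6, 1.1]
gripper_width: -0.002
```

Call:
servo_tool(
  deltas=[
    [[0,28,-36,0,0],[0,28,-36,-40,0],[0,28,-36,-60,0],[0,25,-36,-75,0],[0,20,-36,-90,0]],
  ],
)

```text
time: 1.98
tool_pos: [0.5066, 0.1621, 0.2406]
tool_rot: [0.001, -0.039, 0.999, 0.0]
contact_force: [-0.3, -0.6, 2.7]
gripper_width: -0.0
```

Call:
servo_tool(
  deltas=[
    [[0,-8,-1,-18,0],[0,-14,-2,-36,0],[0,-19,-2,-54,0],[0,-21,-3,-72,0],[0,-21,-3,-88,0]],
  ],
)

```text
time: 2.6
tool_pos: [0.4849, 0.1585, 0.1507]
tool_rot: [-0.001, -0.039, 0.999, 0.0]
contact_force: [-0.7, 0.9, 1.3]
gripper_width: 0.005
```

Call:
servo_tool(
  deltas=[
    [[0,0,0,-10,0],[0,2,0,-20,0],[0,4,0,-30,0],[0,4,0,-34,0],[0,4,0,-36,0]],
  ],
)

```text
time: 3.22
tool_pos: [0.4901, 0.1585, 0.1165]
tool_rot: [0.001, -0.039, 0.999, -0.0]
contact_force: [0.8, -0.7, 1.1]
gripper_width: -0.002
```

Call:
servo_tool(
  deltas=[
    [[0,0,0,-2,0],[0,0,0,-3,0],[0,0,0,-4,0]],
  ],
)

```text
time: 3.6
tool_pos: [0.4903, 0.1586, 0.1141]
tool_rot: [0.001, -0.039, 0.999, -0.0]
contact_force: [-4.0, -1.2, 11.4]
gripper_width: -0.0
```

Call:
servo_tool(
  deltas=[
    [[0,0,0,-1,0],[0,0,0,-1,0]],
  ],
)

```text
time: 3.85
tool_pos: [0.4904, 0.1586, 0.114]
tool_rot: [0.001, -0.039, 0.999, -0.0]
contact_force: [-5.3, -1.0, 14.1]
gripper_width: 0.001
```

Call:
servo_tool(
  deltas=[
    [[0,0,0,30,0],[30,-20,-60,90,1],[60,-10,-120,90,2]],
  ],
)

```text
time: 4.22
tool_pos: [0.4793, 0.0545, 0.2008]
tool_rot: [0.002, -0.146, 0.989, -0.0]
contact_force: [0.9, -0.1, 0.7]
gripper_width: 0.413
```

Run:
```python
from plant import *
import cv2
for n in("scene","top"):
    cv2.imwrite(f"pics/{n}1.png",grab_frame(n)[:,:,::-1])
a=cv2.imread('pics/scene1.png');b=cv2.imread('pics/top1.png')
cv2.imwrite('pics/both1.png',cv2.resize(cv2.hconcat([a,b]),(800,300)))
print(state()['tool_pos'],state()['contact_force'])
```

```text
[0.47993823 0.0505315  0.20037777] [-0.11785635  0.81118612 -0.46236823]
```

View pics/both1.png

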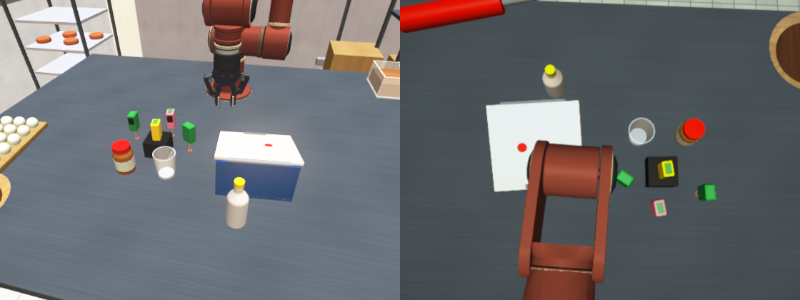

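Run:
```python
from h import *
np.set_printoptions(precision=4,suppress=True)
print('green',plane('top',(314.8,249),.11),'green2',plane('top',(434,269),.11),'pink',plane('top',(364,290.6),.11),'cup',plane('top',(338,184),.085),'jar',plane('top',(411.5,180),.1))
b=cv2.imread('pics/top1.png');a=cv2.imread('pics/scene1.png')
R=lambda h:cv2.inRange(h,(0,130,90),(8,255,255))|cv2.inRange(h,(172,130,90),(180,255,255))
r=R(hsv(b));r[:,:140]=0;r[:,200:]=0;r[:180]=0;r[230:]=0;ct=cen(big(r)[0])
r=R(hsv(a));r[:,:350]=0;r[:,410:]=0;r[:190]=0;r[220:]=0;cs=cen(big(r)[0])
print(ct,cs,tri(cs,ct)); print(plane('top',ct,.1184),plane('scene',cs,.1184))
m=cv2.inRange(hsv(b),(24,150,190),(75,255,255));m[:,:350]=0;m[:,395:]=0;m[:215]=0;m[255:]=0
q=big(m)[0];W=np.float32([plane('top',p[0],.125)[:2]*1000 for p in q.astype(float)]);print(cv2.minAreaRect(W))
g=cv2.inRange(hsv(b),(45,80,80),(75,255,255));g[:,:365]=0;g[:,390:]=0;g[:215]=0;g[255:]=0
W=np.float32([plane('top',p[0],.125)[:2]*1000 for p in big(g)[0].astype(float)]);print(cv2.minAreaRect(W))
# holder black top
k=cv2.inRange(hsv(b),(0,0,0),(180,255,48));k[:,:335]=0;k[:,400:]=0;k[:200]=0;k[275:]=0
W=np.float32([plane('top',p[0],.06)[:2]*1000 for p in big(k)[0].astype(float)]);print('holder',cv2.minAreaRect(W))
```

```text
green [ 0.4996 -0.0609  0.11  ] green2 [ 0.4695 -0.2766  0.11  ] pink [ 0.4281 -0.1497  0.11  ] cup [ 0.6261 -0.1055  0.085 ] jar [ 0.6349 -0.242   0.1   ]
[192.5005 215.7437] [375.6786 202.9643] (array([0.5535, 0.1817, 0.1049]), np.float64(38.819059356590685))
[0.5523 0.1599 0.1184] [0.5665 0.2001 0.1184]
((525.0701904296875, -166.5135040283203), (37.47060012817383, 26.111879348754883), 9.282683372497559)
((525.5001831054688, -167.43338012695312), (25.189983367919922, 14.163507461547852), 10.924430847167969)
holder ((523.9808349609375, -162.52464294433594), (80.70307159423828, 87.2946548461914), 1.5184454917907715)
```

Call:
servo_tool(
  deltas=[
    [[60,10,-55,0,0],[60,20,-110,0,-0.6],[60,32,-165,0,-1.2],[60,45,-217.5,0,-1.2],[60,45,-217.5,-20,-1.2]],
  ],
)

```text
time: 4.95
tool_pos: [0.5251, -0.1657, 0.1786]
tool_rot: [0.001, -0.078, 0.997, -0.001]
contact_force: [0.1, 0.7, -1.1]
gripper_width: 0.699
```

Call:
servo_tool(
  deltas=[
    [[60,0,0,-30,0],[60,0,0,-60,0],[60,0,0,-80,0],[60,0,0,-85,0]],
  ],
)

```text
time: 5.45
tool_pos: [0.5225, -0.1614, 0.0905]
tool_rot: [-0.002, -0.081, 0.997, 0.001]
contact_force: [-0.5, 0.4, 1.3]
gripper_width: 0.702
```

Run:
```python
from plant import *
import cv2
s=state();print(s['tool_pos'],s['tool_rot'],s['contact_force'],s['gripper_width'])
a=grab_frame('scene')[:,:,::-1];b=grab_frame('top')[:,:,::-1]
cv2.imwrite('pics/s2.png',a);cv2.imwrite('pics/t2.png',b)
cv2.imwrite('pics/c2.png',cv2.hconcat([cv2.resize(a[120:240,150:290],(400,343)),cv2.resize(b[160:310,290:430],(400,343))]))
```

```text
[ 0.52248099 -0.16142088  0.09049072] [-0.00166907 -0.08088011  0.99672187  0.00106893] [-0.47227138  0.4331219   1.3484679 ] 0.7021442084875625
```

View pics/c2.png

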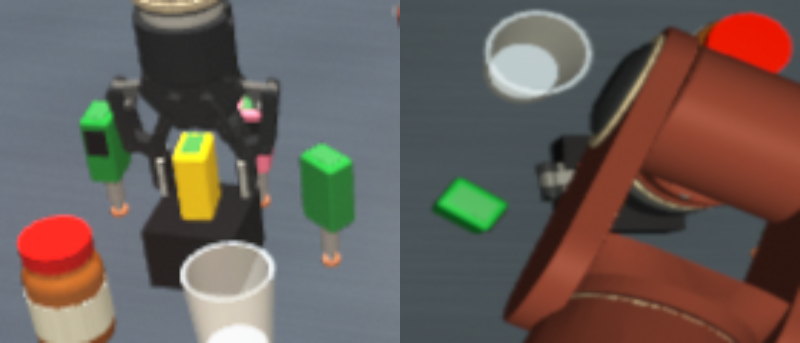

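The open fingers straddle the yellow handle and the TCP sits about 5 mm off in y. I'll correct that before closing.

Call:
servo_tool(
  deltas=[
    [[60,2.5,-5,2,0],[60,2.5,-5,2,0]],
  ],
)

```text
time: 5.8
tool_pos: [0.5274, -0.1688, 0.0965]
tool_rot: [0.001, -0.08, 0.997, -0.001]
contact_force: [-1.2, 0.1, 0.7]
gripper_width: 0.703
```

Call:
servo_tool(
  deltas=[
    [[0,0,0,0,0],[0,0,0,0,0],[0,0,0,0,0],[0,0,0,0,0]],
  ],
)

```text
time: 6.3
tool_pos: [0.5265, -0.1681, 0.0952]
tool_rot: [0.0, -0.08, 0.997, -0.0]
contact_force: [0.0, 0.0, 3.1]
gripper_width: 0.321
```

Call:
servo_tool(
  deltas=[
    [[0,0,0,15,0],[0,0,0,30,0],[0,0,0,30,0]],
  ],
)

```text
time: 6.68
tool_pos: [0.5274, -0.1684, 0.1271]
tool_rot: [0.002, -0.081, 0.997, -0.001]
contact_force: [-0.3, -0.8, -1.1]
gripper_width: 0.326
```

Call:
servo_tool(
  deltas=[
    [[0,-3,-0.5,0,0],[0,-6,-1,0,0],[0,-8,-1.3,0,0],[0,-8,-1.3,0,0]],
  ],
)

```text
time: 7.18
tool_pos: [0.52, -0.1689, 0.1253]
tool_rot: [0.003, -0.08, 0.997, 0.0]
contact_force: [6.7, 2.0, -2.2]
gripper_width: 0.321
```

Call:
servo_tool(
  deltas=[
    [[0,-3,-0.5,0,0],[0,-6,-1,0,0],[0,-8,-1.3,0,0],[0,-8,-1.3,0,0]],
  ],
)

```text
time: 7.68
tool_pos: [0.5123, -0.1702, 0.1256]
tool_rot: [0.003, -0.08, 0.997, 0.0]
contact_force: [6.9, 2.7, -0.8]
gripper_width: 0.318
```

Call:
servo_tool(
  deltas=[
    [[0,-3,-0.5,0,0],[0,-6,-1,0,0],[0,-8,-1.3,0,0],[0,-8,-1.3,0,0]],
  ],
)

```text
time: 8.18
tool_pos: [0.5041, -0.1715, 0.1254]
tool_rot: [0.003, -0.08, 0.997, 0.0]
contact_force: [6.6, 1.8, -1.3]
gripper_width: 0.322
```

Run:
```python
from plant import *
import cv2
s=state();print(s['tool_pos'],s['tool_rot'],s['contact_force'],s['gripper_width'])
a=grab_frame('scene')[:,:,::-1];b=grab_frame('top')[:,:,::-1]
cv2.imwrite('pics/s3.png',a);cv2.imwrite('pics/t3.png',b)
cv2.imwrite('pics/c3.png',cv2.hconcat([cv2.resize(a[100:220,150:290],(400,343)),cv2.resize(b[160:310,290:430],(400,343))]))
```

```text
[ 0.50406872 -0.17150131  0.12537811] [ 3.09770513e-03 -8.02334746e-02  9.96771282e-01  7.41193799e-05] [ 6.60375064  1.83690442 -1.29542415] 0.3219139566676905
```

View pics/c3.png

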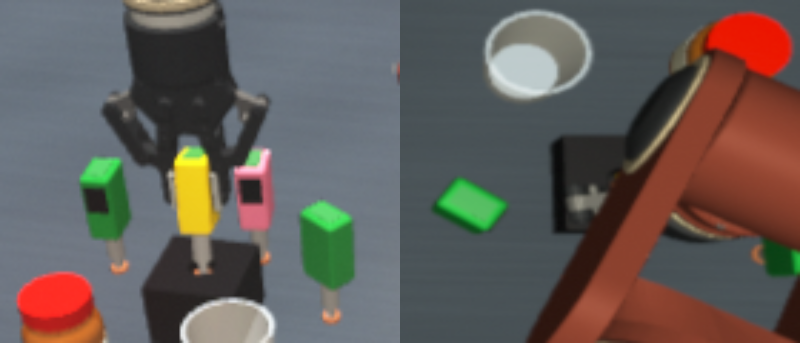

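Call:
servo_tool(
  deltas=[
    [[0,0,0,20,0],[0,0,0,60,0],[0,0,0,90,0],[0,0,10,120,0],[0,0,10,120,0]],
  ],
)

```text
time: 8.9
tool_pos: [0.5031, -0.1621, 0.2471]
tool_rot: [0.002, -0.081, 0.997, -0.001]
contact_force: [0.0, -0.1, -1.5]
gripper_width: 0.317
```

Run:
```python
from plant import *
import cv2
s=state();print(s['tool_pos'],s['tool_rot'],s['contact_force'],s['gripper_width'])
a=grab_frame('scene')[:,:,::-1];b=grab_frame('top')[:,:,::-1]
cv2.imwrite('pics/s4.png',a);cv2.imwrite('pics/t4.png',b)
cv2.imwrite('pics/c4.png',cv2.hconcat([cv2.resize(a[50:230,120:330],(400,343)),cv2.resize(b[130:340,260:500],(400,350))[:343]]))
```

```text
[ 0.5030834  -0.16213032  0.2470815 ] [ 0.00186767 -0.08078664  0.99672886 -0.00126897] [ 0.03135873 -0.14001861 -1.54864536] 0.31651919798607664
```

View pics/c4.png

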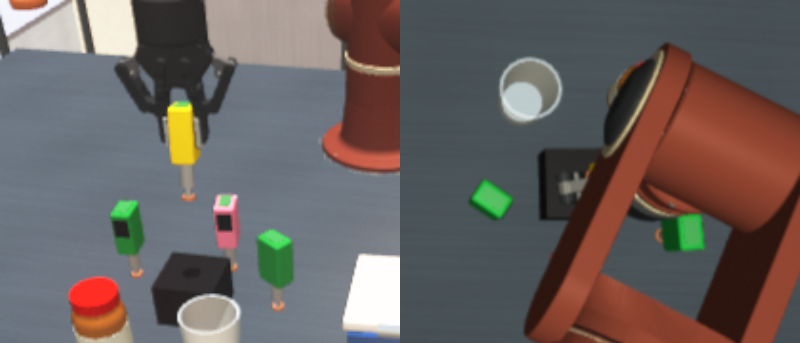

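Run:
```python
from plant import *
print(state()['joint_pos'].round(3))
```

```text
[-0.453 -0.178  1.845 -0.     1.476 -2.185]
```

Call:
servo_tool(
  deltas=[
    [[0,0,0,0,-1.5],[0,0,0,0,-3],[0,0,0,0,-4.5],[0,0,0,0,-6],[0,0,0,0,-7.5]],
  ],
)

```text
time: 9.62
tool_pos: [0.501, -0.1617, 0.2417]
tool_rot: [-0.002, 0.31, 0.951, 0.0]
contact_force: [-0.0, 0.0, -2.1]
gripper_width: 0.323
```

Call:
servo_tool(
  deltas=[
    [[0,0,0,0,-1.5],[0,0,0,0,-3],[0,0,0,0,-4.5],[0,0,0,0,-4.5]],
  ],
)

```text
time: 10.12
tool_pos: [0.5012, -0.1617, 0.2421]
tool_rot: [-0.002, 0.52, 0.854, -0.0]
contact_force: [-1.0, -0.1, -1.6]
gripper_width: 0.32
```

Run:
```python
from plant import *
import cv2
s=state();print(s['time'],s['tool_pos'],s['tool_rot'],s['contact_force'],s['gripper_width'])
a=grab_frame('scene')[:,:,::-1]
cv2.imwrite('pics/s5.png',a)
cv2.imwrite('pics/c5.png',cv2.resize(a[85:165,170:250],(640,600),interpolation=cv2.INTER_CUBIC))
```

```text
10.125 [ 0.50115433 -0.16167027  0.24211273] [-2.09084862e-03  5.20135210e-01  8.54081320e-01 -3.00799447e-04] [-0.97266937 -0.11650922 -1.59427494] 0.3195282741911832
```

View pics/c5.png

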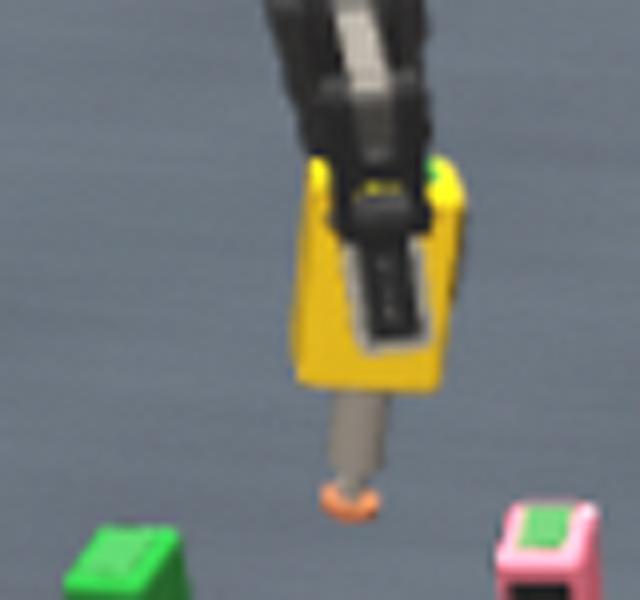

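Run:
```python
from h import *
from plant import state
s=state();T=s['tool_pos'];w,x,y,z=s['tool_rot']
from scipy.spatial.transform import Rotation as R
M=R.from_quat([x,y,z,w]).as_matrix();j=M[:,1];print('jaw',j,np.degrees(np.arctan2(j[1],j[0])),'toolz',M[:,2])
o=C['scene']['world_from_camera'][:3,3]
if j@(o-T)<0:j=-j
u=np.cross([0,0,1],j)  # horizontal in tilt plane
def pp(px,off):
    p=(170+px[0]/8,85+px[1]/7.5);o,d=ray('scene',p);t=(T+j*off-o)@j/(d@j);P=o+d*t-T;return np.array([P@u,P[2]])*1e3
print('u',u,'jaw to cam',j)
A=pp((368,392),0);B=pp((350,503),0);Cn=pp((354,465),0);print('hb',A,'neck',Cn,'tip',B)
for a,b,n in((A,B,'axis'),(pp((312,170),.014),pp((295,380),.014),'L'),(pp((462,210),.014),pp((439,388),.014),'R')):
    d=a-b;print(n,a,b,np.arctan2(d[0],d[1]))
a,b=pp((295,380),.014),pp((439,388),.014);d=b-a;print('bot',d,np.arctan2(-d[1],d[0]))
print('tip from TCP',np.arctan2(-B[0],-B[1]),np.linalg.norm(B))
```

```text
jaw [ 0.88807728  0.45968892 -0.0022014 ] 27.367107816596665 toolz [-0.00321319  0.00141873 -0.99999383]
u [-0.45968892  0.88807728  0.        ] jaw to cam [ 0.88807728  0.45968892 -0.0022014 ]
hb [ -8.04539121 -40.54788222] neck [-14.9981548  -64.59716941] tip [-17.76548329 -77.56342025]
axis [ -8.04539121 -40.54788222] [-17.76548329 -77.56342025] 0.2567971254131672
L [-15.06483514  37.63797146] [-28.19775469 -26.43490293] 0.20216834598434383
R [23.14858427 20.55784857] [ 10.95780808 -34.87062673] 0.2164902748195147
bot [39.15556277 -8.4357238 ] 0.21219788620050317
tip from TCP 0.22516080914017966 79.5719583625317
```

The axis leans about 0.22 rad, measured at 0.20 to 0.26, in the right sense. I want nearer 0.30, so I'll retrace the path into the hole and lever it a few millimetres further.

Call:
servo_tool(
  deltas=[
    [[0,0,0,0,1.5],[0,0,0,0,3],[0,0,0,0,4.5],[0,0,0,0,6],[0,0,0,0,7.5]],
  ],
)

```text
time: 10.8
tool_pos: [0.5018, -0.1618, 0.2437]
tool_rot: [-0.001, 0.151, 0.989, 0.0]
contact_force: [-0.3, -0.2, -1.1]
gripper_width: 0.321
```

Call:
servo_tool(
  deltas=[
    [[0,0,0,0,1.5],[0,0,0,0,3],[0,0,-5,0,4.5],[0,0,-10,-20,4.5],[0,0,-10,-50,4.5]],
  ],
)

```text
time: 11.42
tool_pos: [0.5022, -0.1723, 0.1934]
tool_rot: [0.0, -0.079, 0.997, -0.0]
contact_force: [-0.2, -0.0, -1.2]
gripper_width: 0.325
```

Call:
servo_tool(
  deltas=[
    [[0,0,0,-15,0],[0,0,0,-30,0],[0,0,0,-30,0]],
  ],
)

```text
time: 11.8
tool_pos: [0.5014, -0.1714, 0.1631]
tool_rot: [-0.001, -0.08, 0.997, 0.001]
contact_force: [0.4, 0.1, -1.6]
gripper_width: 0.322
```

Run:
```python
from plant import *
import cv2
s=state();print(s['time'],s['tool_pos'],s['tool_rot'],s['contact_force'],s['gripper_width'])
a=grab_frame('scene')[:,:,::-1]
cv2.imwrite('pics/s6.png',a)
cv2.imwrite('pics/c6.png',cv2.resize(a[130:220,170:260],(640,600),interpolation=cv2.INTER_CUBIC))
```

```text
11.8 [ 0.50144461 -0.17141591  0.16312514] [-1.20729408e-03 -8.03502097e-02  9.96765686e-01  7.44515362e-04] [ 0.3810116   0.10824691 -1.55138711] 0.3216565637880953
```

View pics/c6.png

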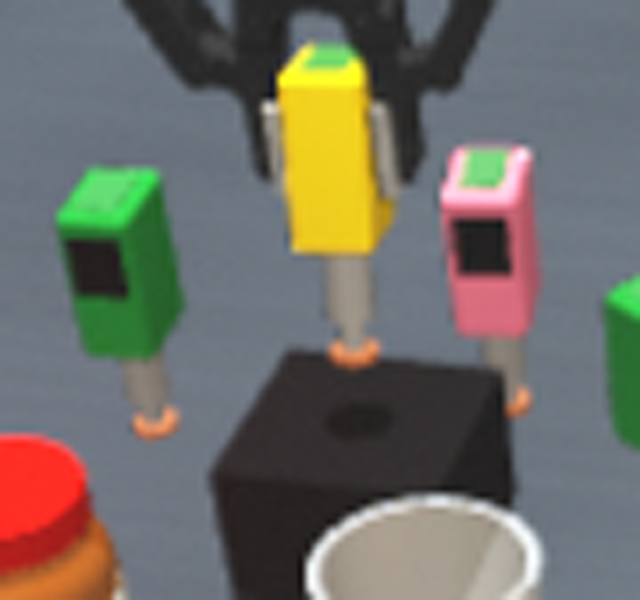

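Run:
```python
from h import *
print(plane('scene',(220.6,193),.06))
for t in (.083,.086):print(plane('scene',(219.6,182.8),t))
```

```text
[ 0.5252725 -0.1674696  0.06     ]
[ 0.51504168 -0.17104899  0.083     ]
[ 0.51909184 -0.16918347  0.086     ]
```

Call:
servo_tool(
  deltas=[
    [[0,6,1.5,0,0],[0,6,1.5,-15,0],[0,6,1.5,-30,0],[0,6,1.5,-38,0],[0,6,1.5,-38,0]],
  ],
)

```text
time: 12.48
tool_pos: [0.5074, -0.1699, 0.1253]
tool_rot: [-0.001, -0.08, 0.997, 0.001]
contact_force: [0.8, 0.3, -1.4]
gripper_width: 0.321
```

Call:
servo_tool(
  deltas=[
    [[0,-3,-0.5,0,0],[0,-5,-0.8,0,0],[0,-6,-1,0,0],[0,-6,-1,0,0]],
  ],
)

```text
time: 12.98
tool_pos: [0.503, -0.1714, 0.1274]
tool_rot: [0.001, -0.08, 0.997, -0.0]
contact_force: [3.5, -0.3, -1.1]
gripper_width: 0.323
```

Call:
servo_tool(
  deltas=[
    [[0,-2,-0.3,0,0],[0,-4,-0.6,0,0],[0,-6,-1,0,0],[0,-6,-1,0,0]],
  ],
)

```text
time: 13.48
tool_pos: [0.4979, -0.1722, 0.1274]
tool_rot: [0.003, -0.08, 0.997, -0.0]
contact_force: [8.0, 1.2, -3.9]
gripper_width: 0.322
```

Call:
servo_tool(
  deltas=[
    [[0,0,0,20,0],[0,0,0,60,0],[0,0,0,90,0],[0,0,10,120,0],[0,0,10,120,0]],
  ],
)

```text
time: 14.1
tool_pos: [0.4971, -0.1628, 0.2498]
tool_rot: [0.002, -0.081, 0.997, -0.002]
contact_force: [-0.3, -1.0, -1.9]
gripper_width: 0.321
```

Call:
servo_tool(
  deltas=[
    [[0,0,0,0,-1.5],[0,0,0,0,-3],[0,0,0,0,-4.5],[0,0,0,0,-6],[0,0,0,0,-7.5]],
  ],
)

```text
time: 14.72
tool_pos: [0.495, -0.1623, 0.2443]
tool_rot: [-0.002, 0.31, 0.951, -0.0]
contact_force: [-0.6, 0.2, -0.6]
gripper_width: 0.321
```

Call:
servo_tool(
  deltas=[
    [[0,0,0,0,-1.5],[0,0,0,0,-3],[0,0,0,0,-4.5],[0,0,0,0,-4.5]],
  ],
)

```text
time: 15.22
tool_pos: [0.4952, -0.1623, 0.2446]
tool_rot: [-0.002, 0.52, 0.854, -0.0]
contact_force: [-0.1, -0.0, -1.7]
gripper_width: 0.32
```

Run:
```python
from plant import *
import cv2
s=state();print(s['time'],s['tool_pos'],s['tool_rot'],s['contact_force'],s['gripper_width'])
a=grab_frame('scene')[:,:,::-1]
cv2.imwrite('pics/s7.png',a)
cv2.imwrite('pics/c7.png',cv2.resize(a[85:165,170:250],(640,600),interpolation=cv2.INTER_CUBIC))
```

```text
15.225 [ 0.49521131 -0.16226211  0.24463663] [-1.79935856e-03  5.20051837e-01  8.54132678e-01 -4.65386400e-04] [-0.12731706 -0.00921521 -1.70440373] 0.31969968611364746
```

View pics/c7.png

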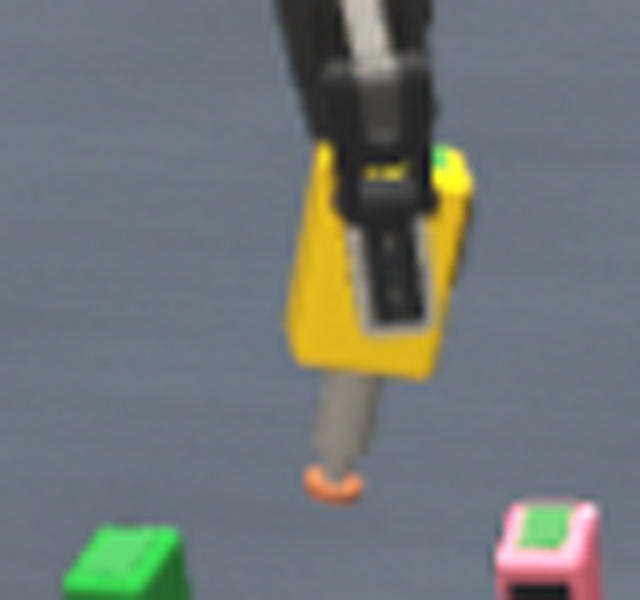

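Run:
```python
from h import *
from plant import state
s=state();T=s['tool_pos'];w,x,y,z=s['tool_rot']
from scipy.spatial.transform import Rotation as R
M=R.from_quat([x,y,z,w]).as_matrix();j=M[:,1]
o=C['scene']['world_from_camera'][:3,3]
if j@(o-T)<0:j=-j
u=np.cross([0,0,1],j)
def pp(px,off):
    p=(170+px[0]/8,85+px[1]/7.5);o,d=ray('scene',p);t=(T+j*off-o)@j/(d@j);P=o+d*t-T;return np.array([P@u,P[2]])*1e3
A=pp((350,375),0);B=pp((333,486),0);print('hb',A,'tip',B)
for a,b,n in((A,B,'axis'),(pp((320,150),.014),pp((291,345),.014),'L'),(pp((469,190),.014),pp((433,370),.014),'R')):
    d=a-b;print(n,a,b,np.arctan2(d[0],d[1]))
a,b=pp((293,360),.014),pp((431,379),.014);d=b-a;print('bot',d,np.arctan2(-d[1],d[0]))
print('tip from TCP',np.arctan2(-B[0],-B[1]),np.linalg.norm(B))
```

```text
hb [-14.31950789 -39.42622024] tip [-23.87222929 -76.38697016]
axis [-14.31950789 -39.42622024] [-23.87222929 -76.38697016] 0.2529211242478946
L [-14.16598512  38.49771827] [-29.81672417 -20.24846233] 0.2603654371263811
R [23.96562543 21.51250852] [  8.14144261 -33.99126983] 0.2777325690054914
bot [ 37.18978501 -11.73465854] 0.30564696075945097
tip from TCP 0.30290038606424613 80.03032263791931
```

Tilt is now about 0.28 rad, measured at 0.25 to 0.31. Next I carry it to a hover over the spot, turned to the hinge direction.

Call:
servo_tool(
  deltas=[
    [[0,4,30,5,1.5],[0,8,75,10,3],[0,12,120,10,4.5],[0,16,165,10,6],[0,20,210,10,7.5]],
  ],
)

```text
time: 15.9
tool_pos: [0.5158, 0.0489, 0.256]
tool_rot: [-0.0, 0.151, 0.989, -0.0]
contact_force: [-0.2, 0.5, -0.3]
gripper_width: 0.317
```

Call:
servo_tool(
  deltas=[
    [[0,4,45,0,1.5],[0,8,90,0,3],[0,12,130,-5,3.8],[0,16,149,-10,3.8],[0,16,149,-10,3.8]],
  ],
)

```text
time: 16.52
tool_pos: [0.5318, 0.197, 0.2454]
tool_rot: [-0.001, -0.045, 0.999, -0.001]
contact_force: [-0.3, -0.7, -0.9]
gripper_width: 0.318
```

Run:
```python
from plant import *
import cv2
s=state();print(s['time'],s['tool_pos'],s['tool_rot'],s['contact_force'],s['gripper_width'])
a=grab_frame('scene')[:,:,::-1];b=grab_frame('top')[:,:,::-1]
cv2.imwrite('pics/s8.png',a);cv2.imwrite('pics/t8.png',b)
cv2.imwrite('pics/c8.png',cv2.resize(a[100:250,290:440],(600,600),interpolation=cv2.INTER_CUBIC))
```

```text
16.525 [0.53178045 0.19700343 0.24537071] [-1.19313096e-03 -4.47571484e-02  9.98997027e-01 -5.61244279e-04] [-0.31958901 -0.74560386 -0.85196128] 0.31800107281361606
```

View pics/c8.png

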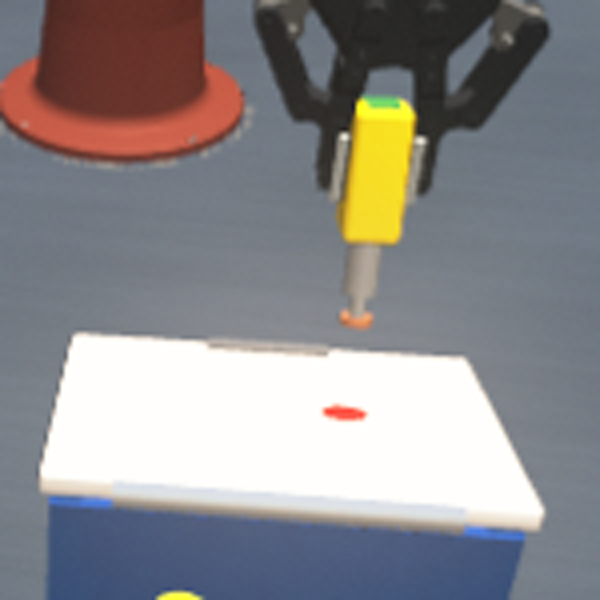

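View pics/t8.png

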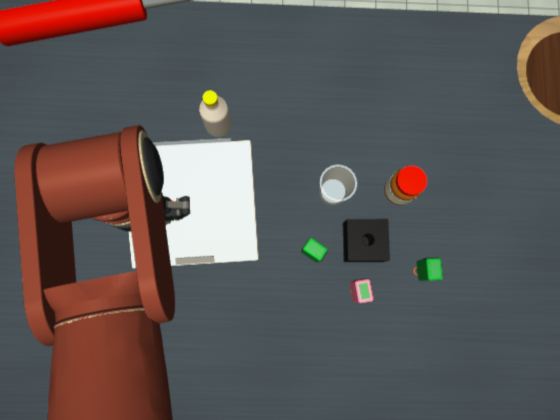

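Run:
```python
from h import *
np.set_printoptions(precision=4,suppress=True)
n=np.array([-.294,-.0258,.955]);T=np.array([.5318,.197,.2454])
print('tip pred px',proj('scene',T-.0805*n),'seen 379,179.5')
H=np.array([.675,.174,.138]);c,s=np.cos(np.radians(5)),np.sin(np.radians(5))
X=np.array([c,s,0]);Y=np.array([-s,c,0]);e=-.3
lx=X*np.cos(e)+np.array([0,0,1])*(-np.sin(e));lz=-X*np.sin(.3)+np.array([0,0,np.cos(.3)])
for nm,a,b in(('f-',-.214,-.115),('f+',-.214,.115),('h-',.005,-.115),('h+',.005,.115),('spot',-.105,.035)):
    P=H+lx*a+Y*b+lz*.012;print(nm,P,proj('scene',P),proj('top',P))
print(plane('scene',(376,203),.1184), n, lz)
```

```text
tip pred px [378.6657 180.2361] seen 379,179.5
f- [0.4778 0.0413 0.0862] [308.0664 183.2636] [257.8367 260.4061]
f+ [0.4578 0.2704 0.0862] [406.6948 189.8405] [130.9899 268.1443]
h- [0.6862 0.0595 0.1509] [299.0894 217.8542] [250.7422 140.1377]
h+ [0.6662 0.2887 0.1509] [425.7212 227.7808] [119.6799 146.7315]
spot [0.5685 0.1998 0.1184] [375.5069 203.5063] [170.6226 206.1692]
[0.5665 0.2007 0.1184] [-0.294  -0.0258  0.955 ] [-0.2944 -0.0258  0.9553]
```

Call:
servo_tool(
  deltas=[
    [[0,2,0,-10,0],[0,5,0.5,-25,0],[0,8,0.7,-36,0],[0,9,0.7,-40,0],[0,9,0.7,-40,0]],
  ],
)

```text
time: 17.25
tool_pos: [0.5411, 0.1973, 0.2062]
tool_rot: [-0.0, -0.044, 0.999, -0.0]
contact_force: [0.3, -0.4, -1.0]
gripper_width: 0.318
```

Run:
```python
from plant import *
import cv2
s=state();print(s['time'],s['tool_pos'],s['tool_rot'],s['contact_force'],s['gripper_width'])
a=grab_frame('scene')[:,:,::-1]
cv2.imwrite('pics/c9.png',cv2.resize(a[140:230,330:420],(600,600),interpolation=cv2.INTER_CUBIC))
```

```text
17.25 [0.54109766 0.19728966 0.20619446] [-4.60467346e-04 -4.38586202e-02  9.99037637e-01 -9.33600328e-05] [ 0.30420586 -0.39590084 -0.97800748] 0.31781137452810915
```

View pics/c9.png

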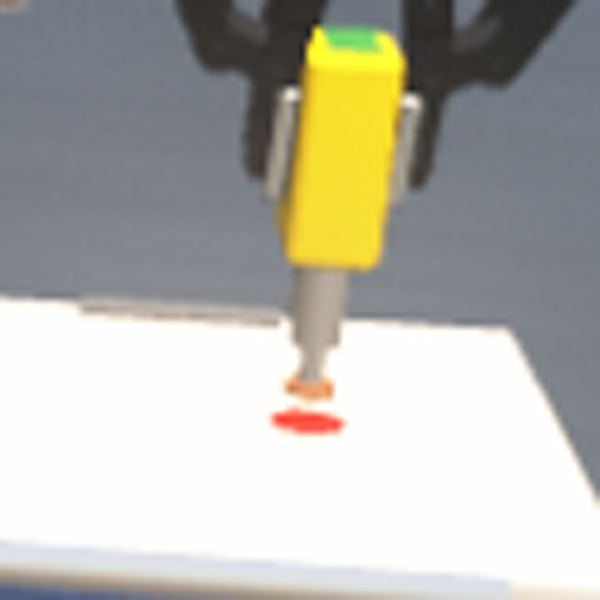

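The tip is about 10 mm off, centred above the spot. I approach along the lid normal in small steps.

Call:
servo_tool(
  deltas=[
    [[0,0.6,0,-2,0],[0,1.2,0,-4,0],[0,1.8,0,-6,0],[0,2.4,0.2,-8,0],[0,2.4,0.2,-8,0]],
  ],
)

```text
time: 17.92
tool_pos: [0.5435, 0.1976, 0.1984]
tool_rot: [-0.0, -0.044, 0.999, -0.0]
contact_force: [-0.9, 0.8, -1.5]
gripper_width: 0.321
```

Call:
servo_tool(
  deltas=[
    [[0,0.3,0,-1,0],[0,0.6,0,-2,0],[0,0.9,0.1,-3,0],[0,0.9,0.1,-3,0]],
  ],
)

```text
time: 18.42
tool_pos: [0.5446, 0.1977, 0.1959]
tool_rot: [0.0, -0.044, 0.999, -0.0]
contact_force: [-0.7, -0.6, -0.8]
gripper_width: 0.323
```

Call:
servo_tool(
  deltas=[
    [[0,0.3,0,-1,0],[0,0.6,0,-2,0],[0,0.6,0,-2,0]],
  ],
)

```text
time: 18.8
tool_pos: [0.5452, 0.1977, 0.1938]
tool_rot: [0.0, -0.044, 0.999, 0.0]
contact_force: [-0.3, 0.2, 0.8]
gripper_width: 0.321
```

Call:
servo_tool(
  deltas=[
    [[0,0.3,0,-1,0],[0,0.6,0,-2,0],[0,0.6,0,-2,0]],
  ],
)

```text
time: 19.18
tool_pos: [0.5458, 0.1977, 0.1918]
tool_rot: [0.0, -0.044, 0.999, 0.0]
contact_force: [-0.6, 0.1, 0.6]
gripper_width: 0.321
```

Run:
```python
from plant import *
import cv2
a=grab_frame('scene')[:,:,::-1]
s=state();print(s['time'],s['tool_pos'],s['tool_rot'],s['contact_force'],s['gripper_width'])
cv2.imwrite('pics/c10.png',cv2.resize(a[150:230,335:415],(600,600),interpolation=cv2.INTER_CUBIC))
```

```text
19.225 [0.54575377 0.1977401  0.19184985] [ 5.36096827e-05 -4.39281701e-02  9.99034690e-01  4.33092048e-05] [-1.07111389 -0.51605497  0.42223979] 0.31921903696810394
```

View pics/c10.png

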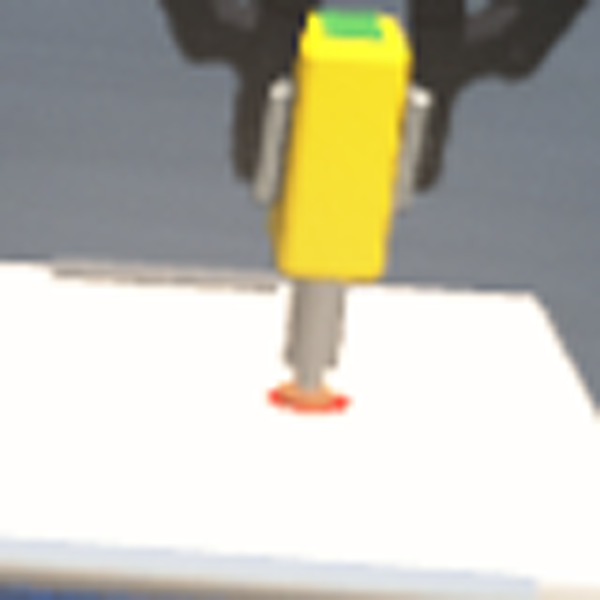

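Call:
servo_tool(
  deltas=[
    [[0,0,0,0,0],[0,0,0,0,0]],
  ],
)

```text
time: 19.48
tool_pos: [0.5457, 0.1977, 0.1918]
tool_rot: [0.0, -0.044, 0.999, 0.0]
contact_force: [-1.2, 0.3, 0.9]
gripper_width: 0.322
```

Call:
servo_tool(
  deltas=[
    [[0,0,0,0,0],[0,0,0,0,0]],
  ],
)

```text
time: 19.73
tool_pos: [0.5457, 0.1977, 0.1918]
tool_rot: [0.0, -0.044, 0.999, 0.0]
contact_force: [-0.2, 0.8, 0.9]
gripper_width: 0.322
```

Call:
servo_tool(
  deltas=[
    [[0,0,0,0,0],[0,0,0,0,0]],
  ],
)

```text
time: 19.98
tool_pos: [0.5457, 0.1977, 0.1918]
tool_rot: [0.0, -0.044, 0.999, 0.0]
contact_force: [-0.6, 0.2, 0.7]
gripper_width: 0.318
```

Run:
```python
from h import *
from plant import *
a=grab_frame('scene')[:,:,::-1];b=grab_frame('top')[:,:,::-1]
cv2.imwrite('pics/s11.png',a);cv2.imwrite('pics/t11.png',b)
cv2.imwrite('pics/c11.png',cv2.resize(a[100:250,290:440],(600,600),interpolation=cv2.INTER_CUBIC))
print(state()['time'],state()['joint_vel'].round(3))
```

```text
20.075 [ 0.    -0.002 -0.001 -0.001 -0.     0.   ]
```

View pics/c11.png

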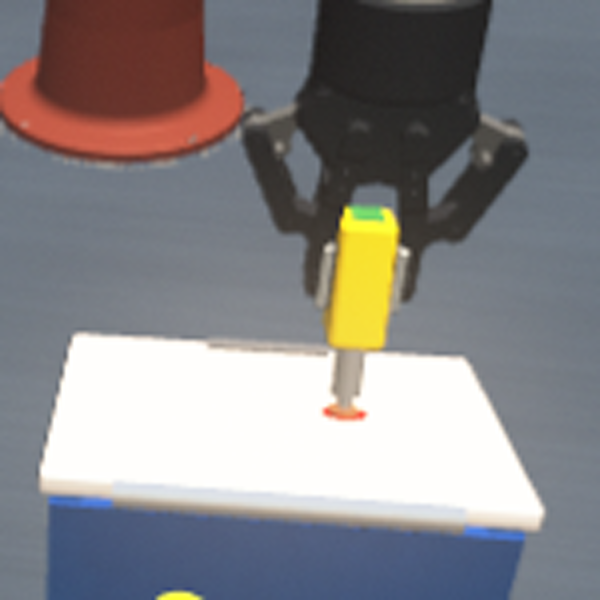

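```bash
python3 -c "
from plant import *
print(job_done())"
```

```text
the job is handed in; nothing more can be done
None
```

I shut the lid, levered the yellow thermometer in its holder hole to tilt it in the grip, and pressed it on the red spot. I handed the job in at about 20 s, with the thermometer still held there.

**Last checks:**
- **Lid:** the picture taken just before pressing matched the shut position to within about 2 pixels. While I closed it, the last pushes met a firm stop at 11 to 14 N.
- **Position:** the tip is centred on the red spot in the last picture.
- **Pressing force:** the contact force rose by about 2.3 N along the lid normal, so the tip is pushed in about 5 mm. The images suggest 4 to 6.5 mm.
- **Steadiness:** the arm was at rest, with the grip opening steady at about 27.5 mm.
- **Bystanders:** I saw no sign that the jar, cup or squeeze bottle moved, but I did not measure them again after the start.

**Uncertain:** my tilt estimates disagreed, ranging from 0.25 to 0.31 rad against the 0.30 wanted. All are inside the 0.15 rad tolerance. I measured the tilt before pressing and not after. The first levering gave only about 0.22 rad, so I repeated it.

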